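# Start the bench dust extractor from its switch board

## Task

Get the bench dust extractor running from the switch board: press the raised far half of the broad rocker fully down, then the raised far half of the narrow rocker fully down, and then push the round start key fully in for a moment and let it come up again. Only press with the fingertips, in that order; leave the square stop key alone, and do not shift or pick up the cup, jar, sanding block or tape.

Things in the scene. Friction and masses are not known exactly. Their poses are not given: they have to be found in the camera images.
- board: plywood backing board, fixed, 130 (x) x 430 (y) x 12 mm, lying flat on the table; origin at the centre of its underside; its +x side is the far side, away from the robot. In a row along its y, 95 mm apart, sit four switch units in any order, each a white 84 x 84 x 30 mm housing with one grey cap, each turned by up to 0.08 rad
- broad_on (a point): raised far half of the broad rocker, a paddle 58 mm wide and 60 mm long (near to far, that is along the board's x), pivot across its middle, in an 84 mm square housing whose top is 42 mm above the table. Point on the paddle's surface, on its centre line, 23 mm from the pivot to the far end. Off: 55 mm above the table, far edge 57 mm; fully pressed this half lies level, 48 mm above the table
- broad (a joint): joint of the broad rocker: 0 = off (as found: far half stands up, near half level), 0.30 = fully on (far half level, near half stands up). About 4.5 N at the far end moves it; no spring, it stays where it is left
- narrow_on (a point): raised far half of the narrow rocker, a paddle 22 mm wide and 60 mm long (near to far, that is along the board's x), pivot across its middle, in an 84 mm square housing whose top is 42 mm above the table. Point on the paddle's surface, on its centre line, 23 mm from the pivot to the far end. Off: 55 mm above the table, far edge 57 mm; fully pressed this half lies level, 48 mm above the table
- narrow (a joint): joint of the narrow rocker: 0 = off (as found: far half stands up, near half level), 0.30 = fully on (far half level, near half stands up). About 4.5 N at the far end moves it; no spring, it stays where it is left
- round_key_top (a point): centre of the top of the round start key: a cylinder 44 mm across, its top 56 mm above the table and 14 mm above its housing; pressed straight down
- round_key (a joint): travel of the round key: 0 = up, 0.006 = fully in. It springs back; 1.4 N starts it, 4.5 N holds it fully in
- square_key_top (a point): centre of the top of the square key, 28 x 28 mm, its top 56 mm above the table: the stop key, to be left alone
- square_key (a joint): travel of the square key: 0 = up, 0.006 = fully in; same spring as the round key
- cup_center (a point): bystander: open white mixing cup, 74 mm across, 75 mm high, loose; point at its centre, half-way up
- jar_center (a point): bystander: lidded jar, 60 mm across, 80 mm high, loose; point at its centre, half-way up
- sander_center (a point): bystander: cork sanding block, 65 x 100 x 30 mm, loose; point at its centre, half-way up
- tape_center (a point): bystander: flat roll of tape, 90 mm across, 24 mm high, loose; point at its centre, half-way up

How it is judged:
By the outcome, as a careful person would: the job done as asked, in the order asked, and still so for the second after the job is handed in, with the robot touching nothing.
It also fails if it takes over 42 s, if anything falls off the work surface, if the arm or the gripper's body presses on something with over 40 N, if the wrist force passes 120 N, or if a joint passes its speed limit or range.

## Robot

A 6-joint arm with a two-finger parallel gripper is mounted at the origin on the work surface. World frame = base frame: x ahead of the robot, y to its left, z up, the work surface at z = 0. Lengths are in m, angles in rad, forces in N, time in s.
With the tool pointing down it reaches from about 0.35 to 0.775 m from the base axis. Payload 5.5 kg.
Tool frame: the origin (TCP) lies on the centre line of the jaws, within the pads' length; the fingertips stand 11 mm ahead of it and the grasp point (between the pads) lies 8 mm behind it (env.tip_extent is the distance from the TCP to the fingertips, in m); z points along the fingers, y is the line along which they close (so a half turn about z gives the same grasp; the last joint's range is limited). The gripper opens to 85 mm and grips with 20 to 120 N. Pads are 22 mm wide; open, the fingers measure 114 mm over their backs; the gripper's body (76 mm by 85 mm) begins 54 mm behind the grasp point. The pads swing forward as they close: fully open they stand 13 mm farther back than shut.
Start: joints at [-1.373, 0.313, 0.046, 1.304, 0, 1.431], TCP at [0.191, -0.543, 0.242] pointing down, gripper open.
Joint ranges: [-2.76, 2.76], [-0.86, 1.69], [-1.03, 1.26], [-2.2, 2.34], [-1.47, 1.5], [-3.14, 3.14]. Speed limits (rad/s): [2.57, 2.57, 3.14, 3.14, 3.14, 3.14].

## Interface

Orientations are given as a unit quaternion [w, x, y, z].
In Python, from workcell import env gives the robot as it stands.
- The arm moves only by the shell command python3 -m jog 'ROWS' [FORCE]. ROWS is JSON, a list of rows, each a list of 5 numbers: the gripper's target within -1 to 1 (shut at 1, half-way at 0, fully open at -1), then the shift along the tool's x, y, z in m, then the turn about the tool's z in degrees. In form: [[fingers, tx, ty, tz, turn], ...]. A call has 1 to 5 rows; each row shifts and turns the commanded pose from where the row before left it, along the tool's axes as they then stand; what a row does not reach is not made up. A row lasts 1/12 s, in which the tool goes at most 41.7 mm and 7.16 degrees, less where a joint would pass 70% of its speed; a pose out of reach is approached as far as the arm can. A call is refused whole if a number of a shift passes 0.0417 or a number of a turn 7.16, either way. A call with a gripper value outside its range is refused whole. The fingers move at their own pace and stop on an object; FORCE is the grip in N (left out, the last holds). Time passes only in rows, so rows that do not move let the fingers close. It gives the time, the measured TCP pose, the force, the opening and the grip force at its end, in the units of the state.
- env.get_state(): the state, without advancing time (a new reading comes with each control period).
- env.read_camera(name): name is "scene" or "top"; returns a dict with "img" (480x640x3 uint8, red, green, blue), "fov_y" (degrees; the focal length in pixels is half the picture's height over the tangent of half this angle, whatever the lens; pixels are square), "cx", "cy" (the principal point, pixels), "T" (4x4, takes a point from camera to world coordinates). Camera axes: x right, y up, looking along -z (the intrinsics and any distortion apply to the point x, -y, -z); pixel columns grow to the right and rows downward; lengths in m; the calibration is good to about 2 mm. A picture is of the moment at which its call begins. There is no depth.
- env.hand_in(): hands the job in; it is judged then, once.
The state is a dict: "clock": time; "joint_pos": joint angles; "qvel": joint speeds; "tau": joint torques, N m; "tcp_pos": TCP position; "orientation": TCP orientation; "wrist_force": force on the tool from outside, world axes, zero at the start; "ft_torque": the same for the moment, N m; "finger_gap": finger opening in m; "grip_force": force on a finger pad.
Only numpy, scipy, OpenCV 4.12 (cv2) and the standard library are available. Lean on these libraries where they do the work, as an engineer would, in place of code of your own. Each camera call takes 0.05 s, during which the arm holds its last target. There are 200 camera calls.

## Working session

There is one attempt and no reset: what is moved stays moved. The work goes in short steps, Python scripts to look and compute and a shell command to move; the robot and the scene stay as the last step left them, time stands still between calls to the robot, and variables do not carry over. Pictures are saved under pics/ and viewed, at most 10 in all, crops included, and the job is handed in when it is done.

```bash
ls; mkdir -p pics
python3 - <<'E'
from workcell import env
import cv2
for n in("scene","top"):
    c=env.read_camera(n); cv2.imwrite(f"pics/{n}0.png",c["img"][:,:,::-1]); print({k:v for k,v in c.items() if k!="img"})
s=env.get_state();print(s)
E
```

```text
pics
{'fov_y': 49.93853736959044, 'cx': 322.0069984576167, 'cy': 239.71999240592567, 'T': array([[-0.819514  , -0.45121091,  0.35327824,  0.84294557],
       [ 0.57289199, -0.65996372,  0.486048  ,  0.41670983],
       [ 0.01384066,  0.60071341,  0.79934463,  0.72214066],
       [ 0.        ,  0.        ,  0.        ,  1.        ]])}
{'fov_y': 53.636111192041135, 'cx': 324.5415036649591, 'cy': 231.4528843746715, 'T': array([[-0.01705945,  0.98676334, -0.16126712,  0.45239125],
       [-0.99940767, -0.02164992, -0.02675063,  0.0264935 ],
       [-0.02988796,  0.16071525,  0.98654818,  0.69498245],
       [ 0.        ,  0.        ,  0.        ,  1.        ]])}
{'clock': 0.1, 'joint_pos': array([-1.37258267e+00,  3.13890618e-01,  4.51372702e-02,  1.30360110e+00,
        8.64068664e-06,  1.43119176e+00]), 'qvel': array([0.00011482, 0.00059092, 0.00214564, 0.00030454, 0.00025609,
       0.00051858]), 'tau': array([ 2.58901862e-03, -4.81726527e+01,  2.99243224e+01,  1.27580503e-02,
       -1.55595558e-04,  2.29789073e-06]), 'tcp_pos': array([ 0.19047997, -0.54209218,  0.24153603]), 'orientation': array([-7.78852872e-04,  9.85768441e-01,  1.68107032e-01, -1.85082653e-05]), 'wrist_force': array([-0.31239425, -0.03711648, -0.99387736]), 'ft_torque': array([ 0.02266499,  0.00778547, -0.05225345]), 'grip_force': 0.0, 'finger_gap': 0.08533506953849519}
```

View pics/top0.png

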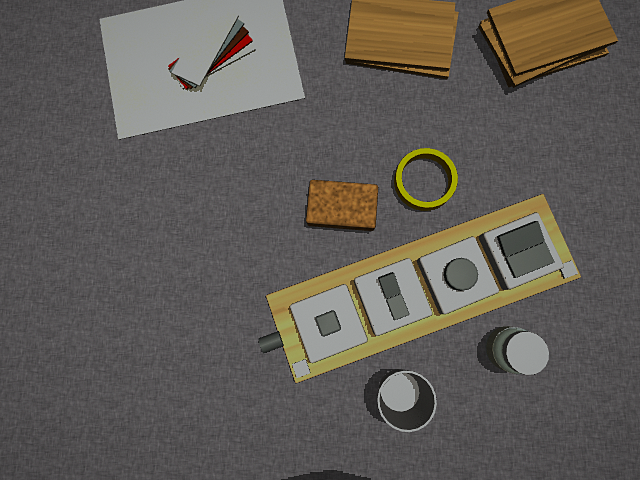

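View pics/scene0.png

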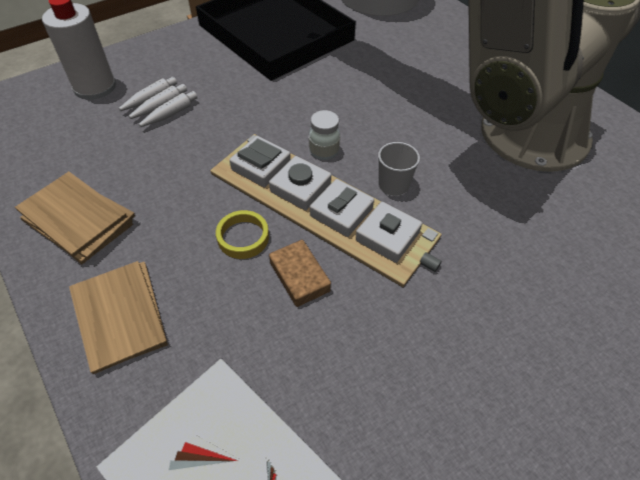

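The top view shows, left to right, the square key (328,322), narrow rocker (394,296), round key (461,273) and broad rocker (525,250), with the far side up. In the scene view they are at (390,222), (342,200), (300,174) and (258,152). The cup and jar are on the near side; the tape and sanding block are on the far side.

```bash
cat > h.py <<'E'
import numpy as np, cv2
from workcell import env
def ray(c,p):
    f=240/np.tan(np.radians(c["fov_y"]/2)); d=np.array([(p[0]-c["cx"])/f,-(p[1]-c["cy"])/f,-1.])
    return c["T"][:3,3],c["T"][:3,:3]@d
def plane(c,p,z):
    o,d=ray(c,p); return o+d*(z-o[2])/d[2]
def tri(c1,p1,c2,p2):
    o1,d1=ray(c1,p1);o2,d2=ray(c2,p2)
    s=np.linalg.lstsq(np.c_[d1,-d2],o2-o1,rcond=None)[0]
    a=o1+d1*s[0];b=o2+d2*s[1]; return (a+b)/2,np.linalg.norm(a-b)
E
python3 - <<'E'
from h import *
np.set_printoptions(precision=4,suppress=True)
S={"top":{"sq":(328,322),"nar":(394,296),"rnd":(461,273),"brd":(525,250)},"scene":{"sq":(390,222),"nar":(342,200),"rnd":(300,174),"brd":(258,152)}}
R={}
for n in S:
    c=env.read_camera(n); hsv=cv2.cvtColor(c["img"],cv2.COLOR_RGB2HSV)
    w=((hsv[...,2]>135)&(hsv[...,1]<40)).astype(np.uint8)
    cs,h=cv2.findContours(w,cv2.RETR_CCOMP,cv2.CHAIN_APPROX_NONE)
    for k,p in S[n].items():
        ho=[q for i,q in enumerate(cs) if h[0][i][3]>=0 and cv2.contourArea(q)>60 and cv2.pointPolygonTest(q,p,True)>-6]
        ou=[q for i,q in enumerate(cs) if h[0][i][3]<0 and cv2.contourArea(q)>500 and cv2.pointPolygonTest(q,p,True)>-6]
        for nm,l in(("cap",ho),("house",ou)):
            if l:
                q=max(l,key=cv2.contourArea); m=cv2.moments(q); r=cv2.minAreaRect(q)
                cen=(m["m10"]/m["m00"],m["m01"]/m["m00"]); print(n,k,nm,np.round(cen,1),r)
                R[n,k,nm]=cen
                if n=="top":
                    b=np.array([plane(c,x,.042 if nm=="house" else .05) for x in cv2.boxPoints(r)]); print("  ctr",b.mean(0)[:2],"corners",b[:,:2].tolist() if nm=="house" else "")
    S[n]["c"]=c
for k in("sq","nar","rnd","brd"):
    for nm in("cap",):
        if ("top",k,nm) in R and ("scene",k,nm) in R: print(k,nm,*tri(S["top"]["c"],R["top",k,nm],S["scene"]["c"],R["scene",k,nm]))
tc=S["top"]["c"]["img"]; cv2.imwrite("pics/t1.png",cv2.resize(tc[185:385,260:585],None,fx=2.4,fy=2.4,interpolation=2)[:,:,::-1])
sc=S["scene"]["c"]["img"]; cv2.imwrite("pics/s1.png",cv2.resize(sc[125:285,205:445],None,fx=3.3,fy=3.3,interpolation=2)[:,:,::-1])
E
```

```text
top sq cap [327.5 323. ] ((327.4046325683594, 323.1520690917969), (23.836210250854492, 24.482370376586914), 68.96248626708984)
  ctr [0.4338 0.0423] corners 
top sq house [328.1 323.1] ((327.9123840332031, 323.0721740722656), (61.2418212890625, 60.81105422973633), 68.96248626708984)
  ctr [0.434  0.0419] corners [[0.4581145390518737, 0.09501156320992363], [0.48627778210282213, 0.017031824198082766], [0.4094950009652554, -0.010566200768784461], [0.38218318026156817, 0.06594612307964919]]
top nar cap [392.6 295.4] ((391.9657287597656, 296.0753173828125), (48.57207489013672, 21.886690139770508), 69.44395446777344)
  ctr [ 0.4683 -0.0449] corners 
top nar house [392.9 296.4] ((393.0438232421875, 296.2138977050781), (61.02643585205078, 60.23668670654297), 68.96248626708984)
  ctr [ 0.4684 -0.0473] corners [[0.4929126024539297, 0.004991166266872484], [0.5210790043434078, -0.07297338242943857], [0.4434868122123161, -0.09878827959346288], [0.4161743695115325, -0.022300063785659383]]
top rnd cap [459.7 274.3] ((459.6153564453125, 274.423095703125), (35.778167724609375, 37.164913177490234), 56
[... 1041 characters left out ...]
.8944396972656, 226.19195556640625), (53.18630599975586, 39.86782455444336), 28.810794830322266)
scene nar cap [341.6 200.8] ((342.2500305175781, 200.25001525878906), (16.26345443725586, 32.52690887451172), 45.0)
scene nar house [342.  202.4] ((341.7868347167969, 201.880615234375), (51.65235900878906, 39.01846694946289), 29.24882698059082)
scene rnd cap [300.  174.4] ((300.0, 174.5), (26.0, 23.0), 0.0)
scene rnd house [299.9 177.6] ((299.8418884277344, 177.2986602783203), (50.21995162963867, 36.651206970214844), 27.89727020263672)
sq cap [0.4329 0.0432 0.0495] 0.0028826372765181564
nar cap [ 0.4682 -0.0454  0.0462] 0.0023846176693442206
rnd cap [ 0.4947 -0.1363  0.0496] 0.0022265824147983527
```

View pics/t1.png

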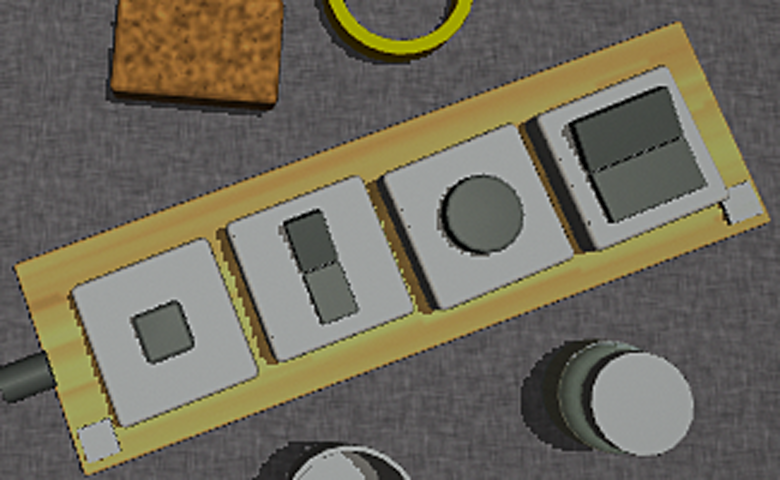

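View pics/s1.png

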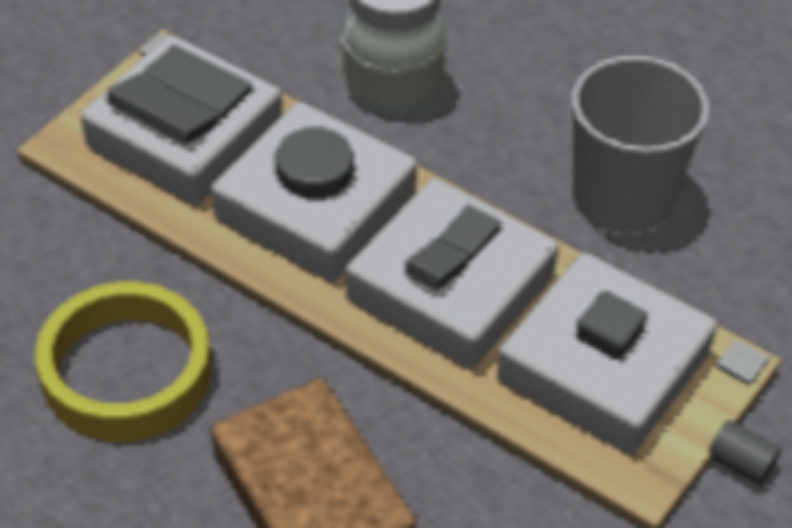

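Run:
```python
from h import *
np.set_printoptions(precision=4,suppress=True)
t,s=env.read_camera("top"),env.read_camera("scene")
bp,e=tri(t,(525.8,250),s,(258.9,152.6));print("broad pivot",bp,e)
npv,e2=tri(t,(393.3,296.7),s,(342.9,198.6));print("narrow pivot",npv,e2)
rk,e3=tri(t,(459.7,273.5),s,(300,173.5));print("round",rk,e3)
bf=plane(t,(519.2,229.6),.057);nf=plane(t,(386.7,275),.057);print("far ends",bf,nf)
st=env.get_state();print(st["tcp_pos"],env.tip_extent)
q=st["orientation"];a=2*np.arctan2(q[2],q[1]);x=np.array([np.cos(a),np.sin(a)]);y=np.array([np.sin(a),-np.cos(a)])
print("yaw",a)
prev=st["tcp_pos"][:2]
for n,p,f in(("broad",bp,bf),("narrow",npv,nf),("round",rk,None)):
    g=p[:2].copy()
    if f is not None:
        d=(f-p)[:2];print(n,"far angle",np.arctan2(d[1],d[0]),np.linalg.norm(d)); g=g+.023*x
    print(n,"target",g,"tool shift from prev",(g-prev)@x,(g-prev)@y);prev=g
```

```text
broad pivot [ 0.5261 -0.2277  0.048 ] 0.001704114016643223
narrow pivot [ 0.4661 -0.0456  0.0506] 0.0031111449238725797
round [ 0.4954 -0.1353  0.0533] 0.002419920843444525
far ends [ 0.5535 -0.2184  0.057 ] [ 0.4959 -0.0383  0.057 ]
[ 0.1905 -0.5424  0.242 ] 0.011
yaw 0.33780410981959985
broad far angle 0.32717271870299364 0.02887931878981842
broad target [ 0.5478 -0.22  ] tool shift from prev 0.443918773721107 -0.18571910946367406
narrow far angle 0.23807833362663738 0.03069412581625381
narrow target [ 0.4878 -0.0379] tool shift from prev 0.003688295758591205 -0.19171191585907818
round target [ 0.4954 -0.1353] tool shift from prev -0.025010479725826144 0.09437154641303085
```

```bash
python3 -m jog '[[1,0.037,-0.0155,0,0],[1,0.037,-0.0155,0,0],[1,0.037,-0.0155,0,0],[1,0.037,-0.0155,0,0],[1,0.037,-0.0155,0,0]]' 40; python3 -m jog '[[1,0.037,-0.0155,0,0],[1,0.037,-0.0155,0,0],[1,0.037,-0.0155,0,0],[1,0.037,-0.0155,0,0],[1,0.037,-0.0155,0,0]]';python3 -m jog '[[1,0.037,-0.0155,0,0],[1,0.037,-0.0155,0,0],[1,0,0,0.04,0],[1,0,0,0.04,0],[1,0,0,0,0]]'; python3 -c "
from workcell import env;print(env.get_state()['orientation'])"
```

```text
clock: 0.72
tcp_pos: [0.3404, -0.4068, 0.2423]
orientation: [0.0, 0.986, 0.168, 0.0]
wrist_force: [0.9, 0.0, 0.3]
finger_gap: 0.0253
grip_force: 0.0
clock: 1.13
tcp_pos: [0.4895, -0.2721, 0.2425]
orientation: [0.0, 0.986, 0.168, 0.0]
wrist_force: [0.9, -1.4, 0.2]
finger_gap: 0.0
grip_force: 0.0
clock: 1.55
tcp_pos: [0.5435, -0.2161, 0.1541]
orientation: [-0.004, 0.986, 0.169, -0.006]
wrist_force: [-3.2, 1.1, -1.5]
finger_gap: 0.0
grip_force: 0.0
[-0.00446824  0.98557106  0.16911088 -0.00558867]
```

```bash
python3 -m jog '[[1,0,0,0.04,0],[1,0,0,0.035,0],[1,0,0,0,0],[1,0,0,0,0]]'
python3 - <<'E'
from h import *
c=env.read_camera("scene");cv2.imwrite("pics/s2.png",cv2.resize(c["img"][60:260,180:450],None,fx=2.9,fy=2.9,interpolation=2)[:,:,::-1])
E
```

```text
clock: 1.88
tcp_pos: [0.5466, -0.2198, 0.0874]
orientation: [-0.001, 0.986, 0.168, -0.001]
wrist_force: [1.2, 0.3, 0.2]
finger_gap: -0.0002
grip_force: 0.0
```

View pics/s2.png

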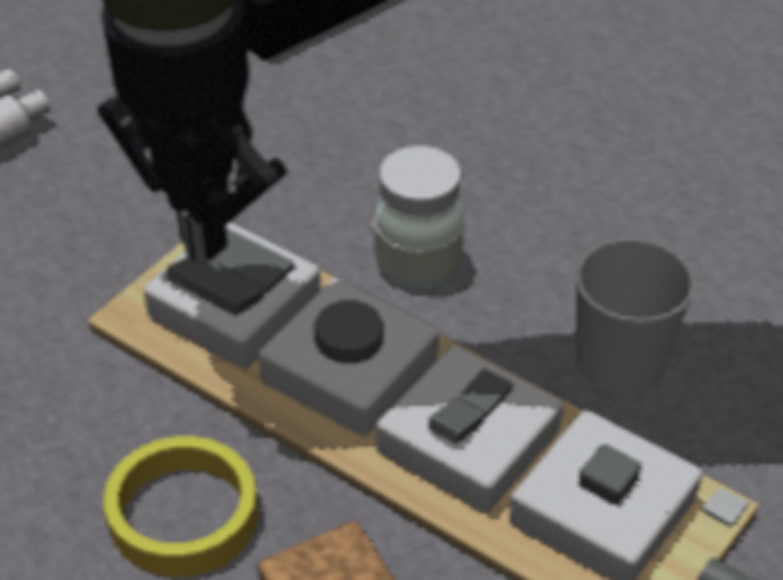

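The shut fingertips (crop 205,255) hang about 20 mm above the far half of the broad rocker. Pressing down gently.

```bash
python3 -m jog '[[1,0,0,0.012,0],[1,0,0,0.006,0],[1,0,0,0.004,0],[1,0,0,0.003,0],[1,0,0,0.002,0]]'; python3 -m jog '[[1,0,0,0.001,0],[1,0,0,0.001,0],[1,0,0,0,0]]'
```

```text
clock: 2.35
tcp_pos: [0.5505, -0.2205, 0.0628]
orientation: [0.001, 0.986, 0.168, 0.003]
wrist_force: [3.5, 2.1, 5.8]
finger_gap: 0.0
grip_force: 2.7
clock: 2.6
tcp_pos: [0.5496, -0.2207, 0.0599]
orientation: [0.001, 0.986, 0.168, 0.002]
wrist_force: [2.4, 0.4, 3.7]
finger_gap: -0.0001
grip_force: 2.2
```

```bash
python3 -m jog '[[1,0,0,0.001,0],[1,0,0,0.001,0],[1,0,0,0.001,0],[1,0,0,0,0]]'; python3 -m jog '[[1,0,0,0.001,0],[1,0,0,0,0],[1,0,0,0,0]]'
```

```text
clock: 2.93
tcp_pos: [0.5494, -0.2207, 0.0586]
orientation: [0.001, 0.986, 0.168, 0.002]
wrist_force: [-0.8, 2.4, 19.2]
finger_gap: 0.0001
grip_force: 9.8
clock: 3.18
tcp_pos: [0.5494, -0.2207, 0.0585]
orientation: [0.002, 0.986, 0.168, 0.002]
wrist_force: [-1.6, 4.2, 25.2]
finger_gap: 0.0001
grip_force: 12.7
```

Force climbed to 25 N at the level height: the end stop. Now up and over to the narrow rocker.

```bash
python3 -m jog '[[1,0,0,-0.02,0],[1,0,0,-0.035,0],[1,0,0,-0.01,0],[1,0,-0.03,0,0],[1,0,-0.035,0,0]]'; python3 -m jog '[[1,0.002,-0.035,0,0],[1,0.002,-0.035,0,0],[1,0,-0.035,0,0],[1,0,-0.023,0,0],[1,0,0,0,0]]';python3 -m jog '[[1,0,0,0.02,0],[1,0,0,0.01,0],[1,0,0,0,0],[1,0,0,0,0]]'
python3 - <<'E'
from h import *
c=env.read_camera("scene");cv2.imwrite("pics/s3.png",cv2.resize(c["img"][60:260,180:450],None,fx=2.9,fy=2.9,interpolation=2)[:,:,::-1])
E
```

```text
clock: 3.6
tcp_pos: [0.5265, -0.1603, 0.1198]
orientation: [0.001, 0.986, 0.166, 0.0]
wrist_force: [0.6, 0.6, -0.1]
finger_gap: 0.0003
grip_force: 0.0
clock: 4.02
tcp_pos: [0.4836, -0.0328, 0.1183]
orientation: [-0.001, 0.985, 0.17, -0.003]
wrist_force: [-0.8, -0.1, -0.1]
finger_gap: 0.0001
grip_force: 0.0
clock: 4.35
tcp_pos: [0.4865, -0.0369, 0.0883]
orientation: [-0.0, 0.986, 0.168, -0.002]
wrist_force: [-0.3, 0.2, 0.4]
finger_gap: -0.0001
grip_force: 0.0
```

View pics/s3.png

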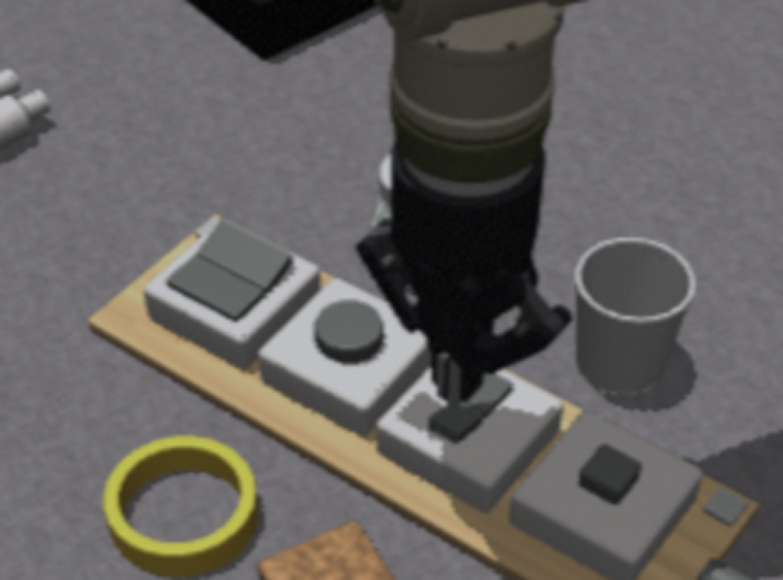

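The broad rocker now lies level on its far half. The tips (crop 455,380) are above the narrow rocker's far half.

```bash
python3 -m jog '[[1,0,0,0.014,0],[1,0,0,0.006,0],[1,0,0,0.003,0],[1,0,0,0.003,0],[1,0,0,0.002,0]]'; python3 -m jog '[[1,0,0,0.001,0],[1,0,0,0.001,0],[1,0,0,0.001,0],[1,0,0,0,0]]';python3 -m jog '[[1,0,0,0.001,0],[1,0,0,0,0],[1,0,0,0,0]]'
```

```text
clock: 4.82
tcp_pos: [0.4895, -0.0365, 0.0623]
orientation: [0.0, 0.986, 0.168, 0.002]
wrist_force: [3.2, 2.2, 5.0]
finger_gap: 0.0003
grip_force: 2.6
clock: 5.15
tcp_pos: [0.4887, -0.0368, 0.0589]
orientation: [0.001, 0.986, 0.168, 0.001]
wrist_force: [3.6, 0.1, 4.8]
finger_gap: 0.0
grip_force: 2.6
clock: 5.4
tcp_pos: [0.4888, -0.0369, 0.0587]
orientation: [0.001, 0.986, 0.168, 0.001]
wrist_force: [1.4, 1.4, 12.7]
finger_gap: 0.0001
grip_force: 6.1
```

```bash
python3 -m jog '[[1,0,0,0.001,0],[1,0,0,0.001,0],[1,0,0,0,0],[1,0,0,0,0]]'; python3 -m jog '[[1,0,0,-0.02,0],[1,0,0,-0.03,0],[1,0,0,-0.01,0],[1,-0.01,0.03,0,0],[1,-0.01,0.03,0,0]]'; python3 -m jog '[[1,-0.006,0.03,0,0],[1,0,0.005,0.01,0],[1,0,0,0.02,0],[1,0,0,0,0],[1,0,0,0,0]]'
python3 - <<'E'
from h import *
for n,a in(("scene",(60,260,180,450)),("top",(180,380,310,580))):
    c=env.read_camera(n);cv2.imwrite(f"pics/{n}4.png",cv2.resize(c["img"][a[0]:a[1],a[2]:a[3]],None,fx=2.9,fy=2.9,interpolation=2)[:,:,::-1])
E
```

```text
clock: 5.73
tcp_pos: [0.4888, -0.0369, 0.0585]
orientation: [0.001, 0.986, 0.168, 0.002]
wrist_force: [-3.9, 2.2, 28.4]
finger_gap: 0.0001
grip_force: 14.3
clock: 6.15
tcp_pos: [0.4877, -0.0993, 0.1154]
orientation: [0.0, 0.985, 0.17, -0.001]
wrist_force: [1.1, -0.5, -0.6]
finger_gap: -0.0002
grip_force: 0.0
clock: 6.57
tcp_pos: [0.492, -0.1338, 0.0833]
orientation: [-0.001, 0.986, 0.168, -0.003]
wrist_force: [-0.1, 0.2, -0.6]
finger_gap: -0.0002
grip_force: 0.0
```

View pics/scene4.png

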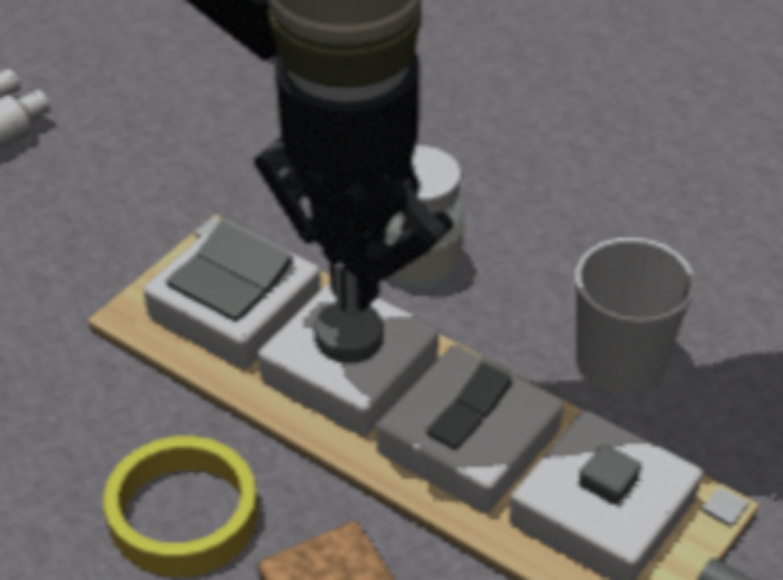

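The narrow rocker is level on its far half too, and the tips (crop 353,305) are over the round key. Pressing it.

```bash
python3 -m jog '[[1,0,0,0.012,0],[1,0,0,0.004,0],[1,0,0,0.003,0],[1,0,0,0.003,0],[1,0,0,0.002,0]]'; python3 -m jog '[[1,0,0,0.001,0],[1,0,0,0,0],[1,0,0,0,0]]'
```

```text
clock: 7.08
tcp_pos: [0.4944, -0.1342, 0.0616]
orientation: [-0.0, 0.986, 0.168, -0.0]
wrist_force: [-1.7, 2.2, 4.0]
finger_gap: 0.0002
grip_force: 2.0
clock: 7.33
tcp_pos: [0.4944, -0.1343, 0.061]
orientation: [-0.0, 0.986, 0.168, 0.0]
wrist_force: [-2.4, 2.5, 6.5]
finger_gap: -0.0001
grip_force: 3.3
```

```bash
python3 -m jog '[[1,0,0,0.001,0],[1,0,0,0.001,0],[1,0,0,0,0],[1,0,0,0,0]]'; python3 -m jog '[[1,0,0,-0.01,0],[1,0,0,-0.02,0],[1,0,0,-0.04,0],[1,0,0,-0.04,0],[1,0,0,-0.02,0]]'; python3 -m jog '[[1,-0.03,0.02,0,0],[1,-0.04,0.02,0,0],[1,-0.04,0.02,0,0],[1,0,0,0,0],[1,0,0,0,0]]'
python3 - <<'E'
from h import *
c=env.read_camera("scene");cv2.imwrite("pics/s5.png",cv2.resize(c["img"][60:260,180:450],None,fx=2.9,fy=2.9,interpolation=2)[:,:,::-1])
E
```

```text
clock: 7.67
tcp_pos: [0.4945, -0.1343, 0.0607]
orientation: [0.0, 0.986, 0.168, 0.0]
wrist_force: [-7.0, 4.7, 20.8]
finger_gap: 0.0002
grip_force: 10.4
clock: 8.08
tcp_pos: [0.4963, -0.1356, 0.1931]
orientation: [0.002, 0.986, 0.168, 0.002]
wrist_force: [0.4, -0.0, 0.3]
finger_gap: -0.0005
grip_force: 0.0
clock: 8.5
tcp_pos: [0.4139, -0.2252, 0.1887]
orientation: [0.0, 0.986, 0.166, 0.0]
wrist_force: [1.0, -0.1, -0.3]
finger_gap: -0.0001
grip_force: 0.0
```

View pics/s5.png

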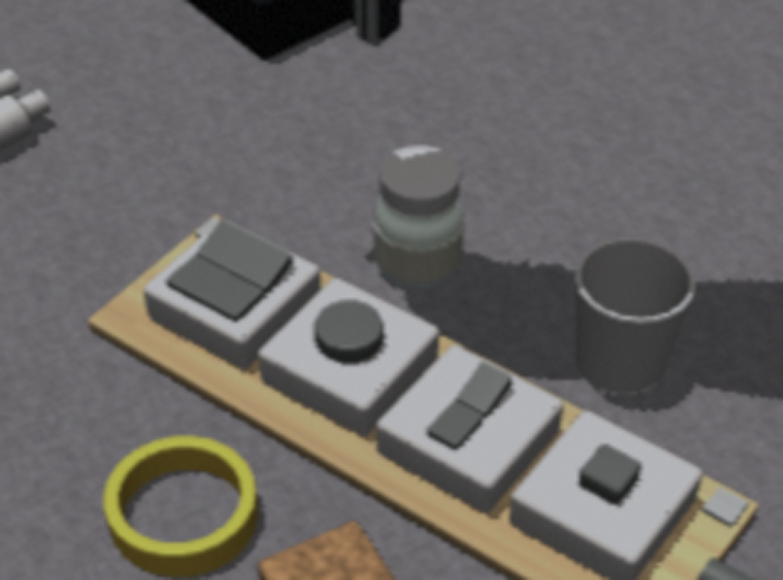

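Both rockers lie level on their far halves (crop 205,285 and 455,425). The round key is up again (348,328), the square key is untouched (610,470), and the robot is clear.

```bash
python3 -c "
from workcell import env;print(env.hand_in())"
```

```text
the job is handed in; nothing more can be done
None
```

The job is handed in: I pressed the broad rocker, the narrow rocker and the round start key to their stops in that order, the start key came back up, and the stop key and loose items were not touched.

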